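# Snap a canister lid home with the seating tool

## Task

The orange lid of the sample canister is only lying loose on its four blue snap tongues. Take the wooden-handled seating tool from the grey tray and press it squarely down on the lid until the lid clicks fully home under all four tongues, then stand the tool upright in the tray again and let go. Press only with the tool, never with the gripper itself, and leave the dish, the vial and the petri dish where they are.

Things in the scene. Friction and masses are not known exactly. Their poses are not given: they have to be found in the camera images.
- canister: White canister, 84 mm across, upright in the middle of an aluminium plate 140 x 140 x 8 mm fixed to the worktop. Origin: centre of the plate's underside; z up, x and y along its sides. The rim is 60 mm above the origin. Four blue sprung tongues, 22 mm wide, stand round it on the plate's diagonals, 103 mm apart across; their slanted noses point inwards, tops about 79 mm up, and snap over the lid's flange.
- lid_top (a point): Centre of the flat top of the orange lid, a round crown 68 mm across; z is the lid's upward axis. At the start it is about 90 mm above the worktop; home, with the flange on the rim, 77 mm. Pressing it home takes a growing push of some 9 to 15 N over 13 mm, then it clicks and meets the hard rim. Pressed off-centre it tips and some tongues stay open.
- lid: The loose orange lid, 60 g; origin at the centre of its flange's underside, 17 mm below lid_top. Flange 92 mm across, 5 mm thick; the crown on it is 12 mm high; below it a skirt 71 mm across and 16 mm deep centres it in the canister's mouth. At the start the flange lies on the tongues' slanted noses.
- tool_handle (a point): Point on the axis of the seating tool's handle, 50 mm above the underside of its foot; z points up along the handle. The handle is an upright round wooden grip 34 mm across from 22 to 78 mm above the foot's underside, flared to 40 mm just over the foot and domed at the top (86 mm in all). The tool stands upright at the start.
- tool: The seating tool, 0.17 to 0.33 kg; origin at the centre of its foot's underside. The flat round foot is 64 mm across and 15 mm thick, aluminium with black rubber below.
- tray: Shallow grey tray, 110 (its x) x 150 (its y) x 26 mm, walls 2 mm, floor 2 mm thick; fixed to the worktop. Origin: centre of its underside, on the worktop. The seating tool starts standing in it.
- dish: Closed aluminium moisture dish, 61 mm across, 26 mm high; a bystander. Origin at its underside.
- vial: Sample vial with a red cap, 33 mm across, 78 mm high; a bystander. Origin at its underside.
- petri: Clear petri dish, 68 mm across, 14 mm high; a bystander. Origin at its underside.
Things that resemble listed ones, but are neither listed nor needed, are in the scene too. Leave any yellow look-alike of the tool alone. Several things have the shape of the lid; the one meant has the colours described above.

How it is judged:
By the outcome, as a careful person would: the job done as asked, in the order asked, and still so for the second after the job is handed in, with the robot touching nothing.
It also fails if it takes over 48 s, if anything falls off the work surface, if the arm or the gripper's body presses on something with over 40 N, if the wrist force passes 120 N, or if a joint passes its speed limit or range.

## Robot

A 6-joint arm with a two-finger parallel gripper is mounted at the origin on a cart in front of the work surface, level with it; the furniture and walls round the work are solid. World frame = base frame: x ahead of the robot, y to its left, z up, the work surface at z = 0. Lengths are in mm, angles in rad, forces in N, time in s.
With the tool pointing down it reaches from about 350 to 975 mm from the base axis. Payload 17.4 kg.
Tool frame: the origin (TCP) lies midway between the tips of the shut fingers; the grasp point (between the pads) lies 19 mm behind it; z points along the fingers, x is the direction in which the jaws open and shut, and the axes are right-handed (so a half turn about z gives the same grasp; the last joint's range is limited). The gripper opens to 85 mm and grips with 20 to 120 N. Pads are 22 mm wide; open, the fingers measure 114 mm over their backs; the gripper's body (76 mm by 85 mm) begins 54 mm behind the grasp point. The pads swing forward as they close: fully open they stand 13 mm farther back than shut.
Start: joints at [-1.162, 0.116, 1.442, -0, 1.584, -0.038], TCP at [291.647, -608.748, 231.303] pointing down, gripper open.
Joint ranges: [-2.83, 2.83], [-0.83, 2.19], [0.07, 2.5], [-1.14, 4.28], [0.01, 3], [-2.97, 2.97]. Speed limits (rad/s): [1.89, 1.89, 2.22, 3.14, 3.14, 3.14].

## Interface

Orientations are given as a unit quaternion [x, y, z, w].
In Python, from plant import * gives the robot as it stands. The module is installed in compiled form; this text tells all that it offers.
- The arm moves only by the tool step_arm, never from a script. Its argument "moves" is one flat list of numbers, 7 for each row, row after row: the shift along the tool's x, y, z in m, then the turn, a rotation vector about the tool's x, y, z in rad, then the opening, from 0 (shut) to 1 (fully open). A call has 1 to 12 rows; each row shifts and turns the commanded pose from where the row before left it, along the tool's axes as they then stand; what a row does not reach is not made up. A row lasts 1/8 s, in which the tool goes at most 62.5 mm and 10.7 degrees, less where a joint would pass 70% of its speed; a pose out of reach is approached as far as the arm can. A call is refused whole if a number of a shift passes 0.0625 or a number of a turn 0.188, either way. A call with a gripper value outside its range is refused whole. The fingers move at their own pace and stop on an object; "squeeze" is the grip in N (left out, the last holds). Time passes only in rows, so rows that do not move let the fingers close. It gives the time, the measured TCP pose, the force and the opening at its end, in the units of the state.
- observe(): the state, without advancing time (a new reading comes with each control period).
- camera(name): name is "scene" or "side" or "wrist"; returns a dict with "color" (400x640x3 uint8, blue, green, red), "fx", "fy", "cx", "cy" (pixels), "k1" (the pictures are not rectified: a ray, as slopes to the right and down, at radius r is drawn at 1 + k1 r^2 times it, then the intrinsics apply), "xyz" and "orientation" of the camera in the world; the wrist camera has in their place "T_tool_cam" (4x4, takes a point from camera to tool coordinates, whose origin is the TCP and whose axes are the tool frame's). Camera axes: x right, y down, z forward; pixel columns grow to the right and rows downward; lengths in mm; the calibration is good to about 2 mm. A picture is of the moment at which its call begins: read the wrist's pose just before it. There is no depth.
- sign_off(): hands the job in, once; it reports no verdict.
The state is a dict: "time_s": time; "q": joint angles; "joint_vel": joint speeds; "tau": joint torques, N m; "position": TCP position; "ee_rot": TCP orientation; "wrist_force": force on the tool from outside, world axes, zero at the start; "torque": the same for the moment, N m; "opening": opening from 0.0 (shut) to 1.0 (fully open).
Only numpy, scipy, OpenCV 4.12 (cv2) and the standard library are available. Lean on these libraries where they do the work, as an engineer would, in place of code of your own. Each camera call takes 0.05 s, during which the arm holds its last target.

## Working session

There is one attempt and no reset: what is moved stays moved. The work goes in short steps, Python scripts to look and compute and a tool call to move; the robot and the scene stay as the last step left them, time stands still between calls to the robot, and variables do not carry over. Pictures are saved under pics/ and viewed, and the job is handed in when it is done.

Besides the shell and the picture viewer there is one more tool, called after "Emit:" by a JSON object that holds its "op" and its "data". step_arm: Moves the arm, as the interface text tells. Its arguments: {"type":"object","properties":{"moves":{"type":"array"},"squeeze":{"type":"number"}},"required":["moves"]}

```bash
mkdir -p pics
cat > h.py <<'E'
from plant import *
import numpy as np, cv2
from scipy.spatial.transform import Rotation as R
def snap(n,fn=None):
    s=observe(); c=camera(n)
    if n=='wrist':
        T=np.array(c['T_tool_cam']); Rt=R.from_quat(s['ee_rot']).as_matrix()
        c['Rw']=Rt@T[:3,:3]; c['o']=Rt@T[:3,3]+np.array(s['position'])
    else:
        c['Rw']=R.from_quat(c['orientation']).as_matrix(); c['o']=np.array(c['xyz'])
    if fn: cv2.imwrite('pics/'+fn,c['color'])
    import pickle; pickle.dump(c,open('pics/%s.pkl'%(fn or n),'wb'))
    return c
def load(fn):
    import pickle; return pickle.load(open('pics/%s.pkl'%fn,'rb'))
def ray(c,u,v):
    K=np.array([[c['fx'],0,c['cx']],[0,c['fy'],c['cy']],[0,0,1.]])
    p=cv2.undistortPoints(np.array([[[u,v]]],float),K,np.array([c['k1'],0,0,0.]))[0,0]
    return c['Rw']@np.array([p[0],p[1],1.])
def onz(c,u,v,z):
    d=ray(c,u,v); return c['o']+d*(z-c['o'][2])/d[2]
def proj(c,P):
    p=c['Rw'].T@(np.array(P,float)-c['o']); x,y=p[0]/p[2],p[1]/p[2]; f=1+c['k1']*(x*x+y*y)
    return c['fx']*x*f+c['cx'],c['fy']*y*f+c['cy']
def tri(cs,uvs):
    A=np.zeros((3,3));b=np.zeros(3)
    for c,(u,v) in zip(cs,uvs):
        d=ray(c,u,v);d/=np.linalg.norm(d);M=np.eye(3)-np.outer(d,d);A+=M;b+=M@c['o']
    return np.linalg.solve(A,b)
E
python3 - <<'E'
from h import *
for n in('scene','side','wrist'):
    c=snap(n,n+'0.png'); print(n,c['fx'],c['k1'],c['o'].round(),c['Rw'].round(2).tolist())
print(observe())
E
```

```text
scene 384.28080741170515 -0.07890125988209966 [ 671. -982.  899.] [[0.99, 0.08, -0.07], [0.11, -0.68, 0.72], [0.01, -0.73, -0.69]]
side 469.82176725713754 0.007031926908288457 [ 13. 489. 928.] [[-0.71, -0.5, 0.48], [-0.7, 0.5, -0.52], [0.02, -0.71, -0.71]]
wrist 275.62658543373874 -0.021289632720326204 [ 364. -575.  373.] [[0.43, -0.86, -0.28], [-0.9, -0.41, -0.14], [-0.0, 0.32, -0.95]]
{'time_s': 0.15, 'q': array([-1.16177702e+00,  1.16374072e-01,  1.44212129e+00, -1.22088300e-05,
        1.58399111e+00, -3.77755265e-02]), 'joint_vel': array([-0.00055767, -0.00232558, -0.00344629, -0.00178434, -0.00065743,
       -0.00232676]), 'tau': array([ 1.74273289e-03, -7.32507062e+01, -6.32847548e+01, -4.72271404e-05,
        4.93896834e-03, -6.45089085e-05]), 'position': array([ 291.59755456, -608.60364005,  230.72703937]), 'ee_rot': array([ 8.46190522e-01, -5.32880288e-01, -3.72350783e-04, -2.47222050e-04]), 'wrist_force': array([-0.59601524,  0.16267929,  0.06461765]), 'torque': array([ 0.02620899,  0.0051839 , -0.01291985]), 'opening': 1.0012468350522585}
```

```bash
echo
```

```text
(no output)
```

View pics/scene0.png

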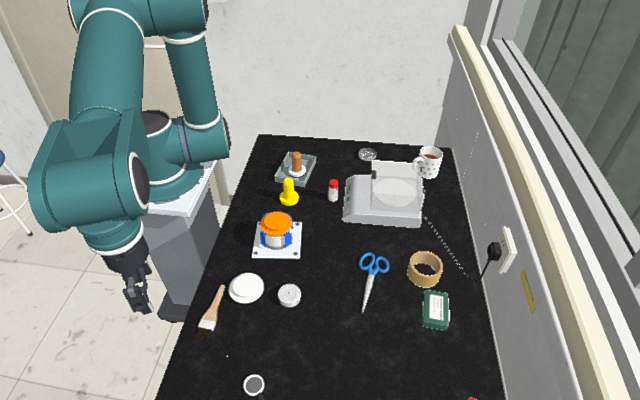

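View pics/side0.png

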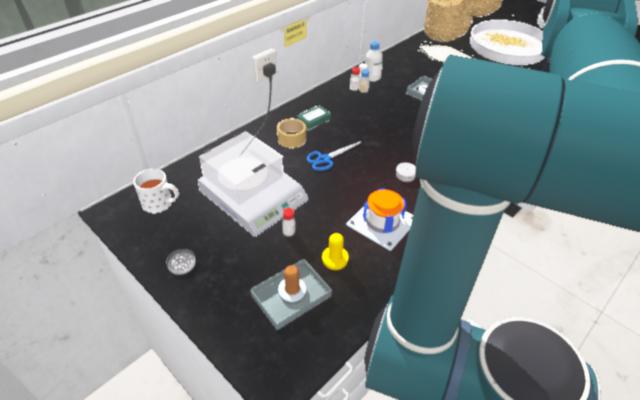

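View pics/wrist0.png

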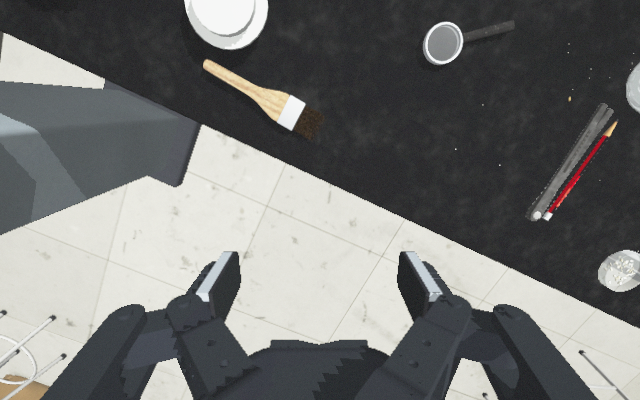

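The tool candidates are:
- the wooden-handled tool in the grey tray, scene (296,163) / side (291,280)
- the yellow look-alike, scene (289,192) / side (335,255)

The lid candidates are:
- the orange lid on the canister, scene (276,224) / side (385,203)
- the white round lid-like thing, scene (246,288)

I choose the wooden-handled tool and the orange lid, and check both in a crop.

Run:
```python
from h import *
a=load('scene0.png')['color'];b=load('side0.png')['color']
A=cv2.resize(a[140:265,235:345],None,fx=3.5,fy=3.5,interpolation=2)
B=cv2.resize(b[175:335,240:420],None,fx=2.3,fy=2.3,interpolation=2)
h=max(A.shape[0],B.shape[0]);o=np.zeros((h,A.shape[1]+B.shape[1],3),np.uint8)
o[:A.shape[0],:A.shape[1]]=A;o[:B.shape[0],A.shape[1]:]=B;cv2.imwrite('pics/crop0.png',o);print(o.shape)
cs=[load('scene0.png'),load('side0.png')]
def blob(im,lo,hi,roi):
    hsv=cv2.cvtColor(im,cv2.COLOR_BGR2HSV);m=cv2.inRange(hsv,lo,hi);k=np.zeros_like(m);x0,y0,x1,y1=roi;k[y0:y1,x0:x1]=m[y0:y1,x0:x1]
    n,l,s,c=cv2.connectedComponentsWithStats(k);i=1+np.argmax(s[1:,4]);return s[i],c[i]
for nm,lo,hi,rs in(('lid',(5,200,120),(18,255,255),((250,200,305,250),(355,180,415,240))),
  ('handle',(3,90,50),(18,255,200),((280,145,312,180),(275,255,310,310)))):
    r=[blob(c['color'],lo,hi,x) for c,x in zip(cs,rs)]
    print(nm,r)
    print(tri(cs,[x[1] for x in r]))
```

```text
(438, 799, 3)
lid [(array([260, 211,  31,  25, 471], dtype=int32), array([274.80254777, 223.23991507])), (array([370, 201,  33,  15, 217], dtype=int32), array([387.79723502, 209.33179724]))]
[ 458.54989284 -239.67190513   64.53141392]
handle [(array([292, 151,  10,  21, 143], dtype=int32), array([295.75524476, 161.90909091])), (array([284, 264,  16,  30, 300], dtype=int32), array([291.70333333, 281.36      ]))]
[474.46593649  77.08656489  47.45568236]
```

View pics/crop0.png

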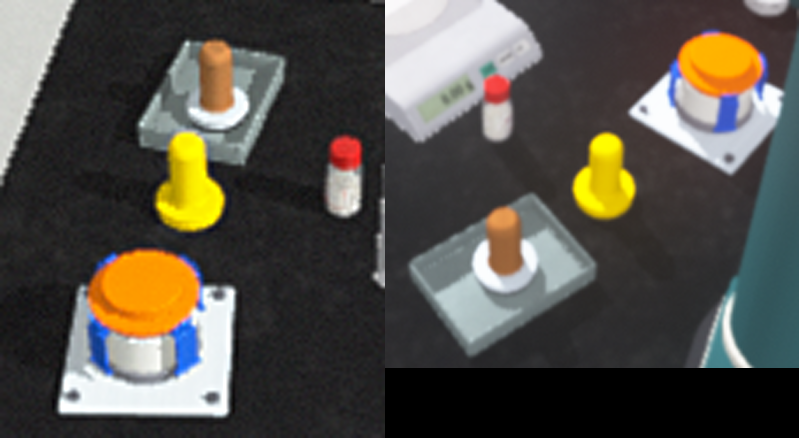

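The crop confirms the choice: the brown handle on an aluminium foot stands in the grey tray, and the orange lid sits on the white canister with blue tongues. The yellow twin is between them. First I turn the jaws along world x, then go over the canister to look.

Emit:
{"op": "step_arm", "data": {"moves": [0, 0, 0, 0, 0, -0.1875, 1, 0, 0, 0, 0, 0, -0.1875, 1, 0, 0, 0, 0, 0, -0.1875, 1, 0, 0, 0, 0, 0, -0.1875, 1, 0, 0, 0, 0, 0, -0.1875, 1, 0, 0, 0, 0, 0, -0.1875, 1, 0.02, -0.05, -0.01, 0, 0, 0, 1, 0.03, -0.05, -0.01, 0, 0, 0, 1, 0.03, -0.05, -0.01, 0, 0, 0, 1, 0.03, -0.05, -0.01, 0, 0, 0, 1, 0.03, -0.05, 0, 0, 0, 0, 1, 0.025, -0.05, 0, 0, 0, 0, 1]}}

```text
time_s: 1.65
position: [457.0, -306.8, 271.2]
ee_rot: [1.0, 0.001, 0.0, -0.0]
wrist_force: [1.0, 0.2, -0.5]
opening: 0.997
```

Emit:
{"op": "step_arm", "data": {"moves": [0, 0, 0, 0, 0, 0, 1, 0, 0, 0, 0, 0, 0, 1]}}

```text
time_s: 1.9
position: [456.3, -308.7, 271.2]
ee_rot: [1.0, 0.001, -0.0, 0.0]
wrist_force: [-0.5, 0.1, 0.3]
opening: 0.999
```

Run:
```python
from h import *
s=observe();print(s['time_s'],s['position'],R.from_quat(s['ee_rot']).as_matrix().round(3).tolist(),s['wrist_force'])
snap('wrist','w1.png')
```

```text
1.9 [ 456.2788288  -308.72770933  271.21337636] [[1.0, 0.002, -0.0], [0.002, -1.0, -0.0], [-0.0, 0.0, -1.0]] [-0.51229483  0.10162263  0.26562802]
```

View pics/w1.png

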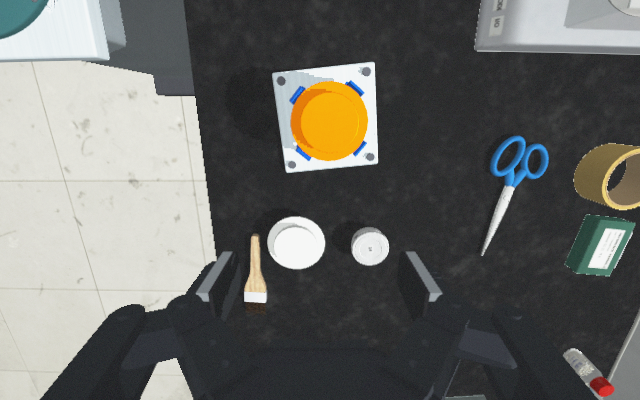

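The canister is at about (328,120), with its plate at x 272–378, y 62–173. I measure the plate corners at z=8 and the lid crown.

Run:
```python
from h import *
c=load('w1.png');im=c['color']
hsv=cv2.cvtColor(im,cv2.COLOR_BGR2HSV)
m=cv2.inRange(hsv,(5,150,120),(25,255,255));m[:60]=0;m[180:]=0;m[:,:260]=0;m[:,390:]=0
ct=max(cv2.findContours(m,0,2)[0],key=cv2.contourArea);e=cv2.fitEllipse(ct);print('orange',e)
print('flange top z~78',onz(c,*e[0],78))
# plate: hull of everything non-dark in roi
p=((hsv[...,2]>90)*255).astype(np.uint8);p[:55]=0;p[180:]=0;p[:,:255]=0;p[:,392:]=0
ct=max(cv2.findContours(p,0,2)[0],key=cv2.contourArea);h=cv2.convexHull(ct)
q=cv2.approxPolyDP(h,6,True)[:,0];print(q.tolist())
# corners in world
w=np.array([onz(c,*x,8)[:2] for x in q]);print(w.round(1).tolist())
hw=np.array([onz(c,*x[0],8)[:2] for x in h],np.float32);print('rect',cv2.minAreaRect(hw))
cv2.imwrite('pics/w1c.png',cv2.resize(im[50:185,260:390],None,fx=4.4,fy=4.4,interpolation=2))
```

```text
orange ((328.81524658203125, 120.60536193847656), (75.95956420898438, 78.60738372802734), 13.441497802734375)
flange top z~78 [ 467.7884134  -243.06437436   78.        ]
[[374, 62], [377, 163], [286, 172], [272, 73]]
[[529.7, -170.0], [542.8, -306.7], [406.9, -320.7], [392.5, -183.9]]
rect ((467.98699951171875, -245.26806640625), (139.82107543945312, 140.1874237060547), 5.961971282958984)
```

View pics/w1c.png

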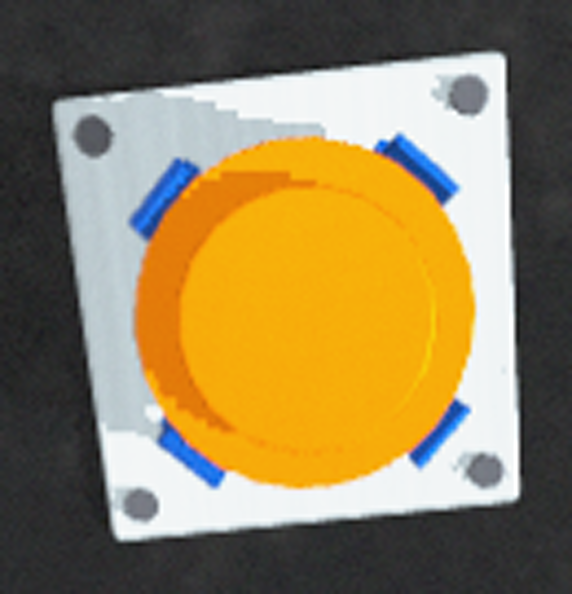

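The plate's rectangle fits 140×140 mm, centred at (468,-245) with about 6° of yaw, and the lid's flange is at (468,-243). Next I look at the tool from above.

Emit:
{"op": "step_arm", "data": {"moves": [0.003, -0.055, 0, 0, 0, 0, 1, 0.003, -0.055, 0, 0, 0, 0, 1, 0.003, -0.055, 0, 0, 0, 0, 1, 0.003, -0.055, 0, 0, 0, 0, 1, 0.003, -0.055, 0, 0, 0, 0, 1, 0.003, -0.055, 0, 0, 0, 0, 1, 0, 0, 0, 0, 0, 0, 1, 0, 0, 0, 0, 0, 0, 1]}}

```text
time_s: 2.95
position: [474.2, 20.4, 271.2]
ee_rot: [1.0, 0.0, -0.0, 0.0]
wrist_force: [-0.3, 0.0, 0.1]
opening: 1.004
```

Run:
```python
from h import *
c=load('w1.png');print('crown',onz(c,329.9,122.2,90))
s=observe();print(s['time_s'],s['position'],s['ee_rot'].round(4))
snap('wrist','w2.png')
```

```text
crown [ 468.62174973 -244.2936427    90.        ]
2.95 [474.16069028  20.44093381 271.19519106] [ 1.e+00  1.e-04 -1.e-04  2.e-04]
```

View pics/w2.png

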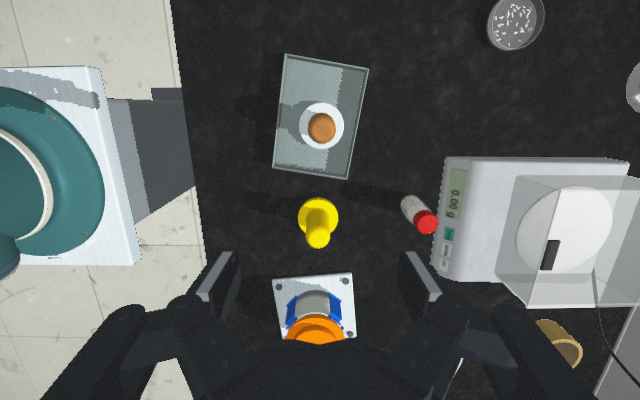

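The tool is at (321,127) in the tray, with the yellow look-alike at (318,222) and the vial at (420,215). I measure the foot and handle.

Run:
```python
from h import *
c=load('w2.png');im=c['color'];hsv=cv2.cvtColor(im,cv2.COLOR_BGR2HSV)
def big(m): return max(cv2.findContours(m,0,2)[0],key=cv2.contourArea)
m=cv2.inRange(hsv,(3,90,50),(18,255,255));m[:100]=0;m[155:]=0;m[:,:295]=0;m[:,350:]=0
e=cv2.fitEllipse(big(m));print('handle',e,onz(c,*e[0],80))
m2=((hsv[...,2]>190)&(hsv[...,1]<40)).astype(np.uint8)*255|m;m2[:95]=0;m2[160:]=0;m2[:,:292]=0;m2[:,350:]=0
h=cv2.convexHull(big(m2));e=cv2.fitEllipse(h);print('foot',e,onz(c,*e[0],17))
h=np.array([onz(c,*x[0],17)[:2] for x in h],np.float32);print(cv2.minEnclosingCircle(h))
print('yellow foot',onz(c,318,217,15),'yellow top',onz(c,318,241,86))
# tray corners, rim z=26
q=[(286,53),(369,69),(348,179),(273,168)]
w=np.array([onz(c,*x,26)[:2] for x in q],np.float32);print(w,cv2.minAreaRect(w))
a=load('scene0.png');b=load('side0.png');print(tri([a,b],[(295.8,161.9),(291.7,281.4)]))
cv2.imwrite('pics/w2c.png',cv2.resize(im[45:185,260:380],None,fx=4.2,fy=4.2,interpolation=2))
```

```text
handle ((321.3457336425781, 127.74058532714844), (26.52403450012207, 29.3177490234375), 172.58995056152344) [476.98796752  78.01387783  80.        ]
foot ((321.3611145019531, 125.42305755615234), (44.0362663269043, 46.80009078979492), 4.873031139373779) [477.56276324  76.90457419  17.        ]
((477.1379699707031, 76.25924682617188), 31.861482620239258)
yellow foot [472.89749674 -61.51320162  15.        ] yellow top [473.09909084 -66.80518659  86.        ]
[[432.30853   166.69666  ]
 [538.5546    148.18463  ]
 [516.3551      2.2709405]
 [408.53745    18.360332 ]] ((474.239013671875, 83.90441131591797), (150.22891235351562, 109.00521850585938), 80.89568328857422)
[474.52313175  77.16255181  47.39437685]
```

View pics/w2c.png

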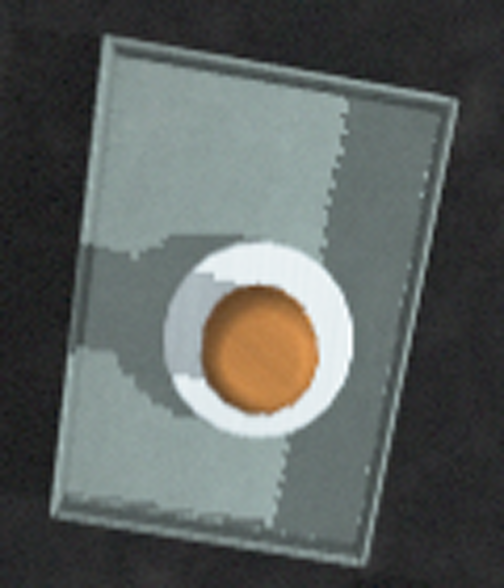

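Emit:
{"op": "step_arm", "data": {"moves": [0.003, -0.0565, 0, 0, 0, 0, 1, 0, 0, 0.06, 0, 0, 0, 1, 0, 0, 0.06, 0, 0, 0, 1, 0, 0, 0.05, 0, 0, 0, 1, 0, 0, 0, 0, 0, 0, 1, 0, 0, 0, 0, 0, 0, 1]}}

```text
time_s: 3.75
position: [478.0, 77.2, 103.6]
ee_rot: [1.0, -0.0, 0.001, -0.0]
wrist_force: [0.2, 0.1, 1.0]
opening: 1.001
```

Emit:
{"op": "step_arm", "data": {"moves": [0, 0, 0.025, 0, 0, 0, 1, 0, 0, 0.02, 0, 0, 0, 1, 0, 0, 0.015, 0, 0, 0, 1, 0, 0, 0.005, 0, 0, 0, 1, 0, 0, 0, 0, 0, 0, 1]}}

```text
time_s: 4.38
position: [477.3, 77.9, 37.0]
ee_rot: [1.0, 0.0, 0.0, -0.0]
wrist_force: [-0.6, -0.0, 0.2]
opening: 0.996
```

Run:
```python
from h import *
s=observe();print(s['time_s'],s['position'],s['wrist_force'])
snap('wrist','w3.png')
```

```text
4.375 [477.34820576  77.90749553  37.00447554] [-0.5975636  -0.03026657  0.17760582]
```

View pics/w3.png

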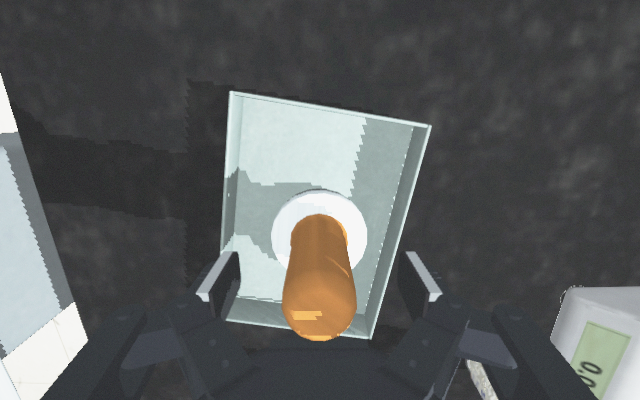

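The handle is centred between the pads at about x=319. Closing.

Emit:
{"op": "step_arm", "data": {"moves": [0, 0, 0, 0, 0, 0, 0.3, 0, 0, 0, 0, 0, 0, 0.2, 0, 0, 0, 0, 0, 0, 0.1, 0, 0, 0, 0, 0, 0, 0, 0, 0, 0, 0, 0, 0, 0, 0, 0, 0, 0, 0, 0, 0, 0, 0, 0, 0, 0, 0, 0], "squeeze": 90}}

```text
time_s: 5.3
position: [477.2, 78.0, 36.8]
ee_rot: [1.0, 0.001, 0.0, -0.0]
wrist_force: [-1.1, 0.2, 6.0]
opening: 0.376
```

Emit:
{"op": "step_arm", "data": {"moves": [0, 0, -0.02, 0, 0, 0, 0, 0, 0, -0.04, 0, 0, 0, 0, 0, 0, -0.05, 0, 0, 0, 0, 0, 0, -0.05, 0, 0, 0, 0, 0, 0, 0, 0, 0, 0, 0, 0, 0, 0, 0, 0, 0, 0]}}

```text
time_s: 6.05
position: [476.6, 77.9, 195.1]
ee_rot: [1.0, 0.0, -0.001, 0.0]
wrist_force: [-1.2, -0.3, -2.7]
opening: 0.379
```

Run:
```python
from h import *
s=observe();print(s['time_s'],s['position'],s['ee_rot'].round(4),s['wrist_force'],s['torque'])
snap('wrist','w4.png')
```

```text
6.05 [476.59907332  77.89518186 195.11322121] [ 1.e+00  5.e-04 -6.e-04  1.e-04] [-1.18478018 -0.34646763 -2.72186234] [ 0.0371721  -0.05067731 -0.01878939]
```

View pics/w4.png

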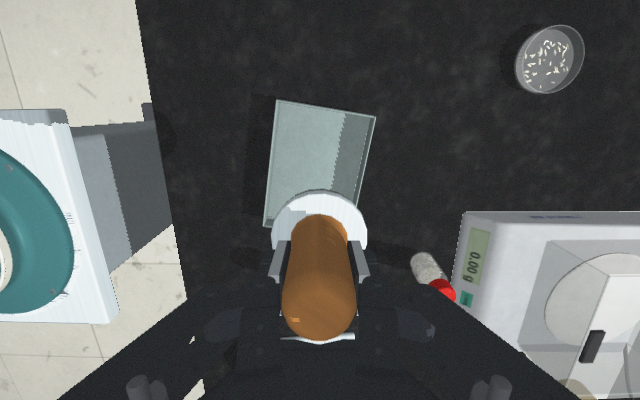

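The tool is held square and at the same pixels as before the lift. The foot's underside is 35 mm below the TCP. Carrying it over the lid.

Emit:
{"op": "step_arm", "data": {"moves": [-0.001, 0.02, 0, 0, 0, 0, 0, -0.001, 0.04, 0, 0, 0, 0, 0, -0.001, 0.055, 0, 0, 0, 0, 0, -0.001, 0.055, 0, 0, 0, 0, 0, -0.001, 0.055, 0, 0, 0, 0, 0, -0.001, 0.05, 0, 0, 0, 0, 0, -0.001, 0.03, 0, 0, 0, 0, 0, -0.001, 0.016, 0, 0, 0, 0, 0, 0, 0, 0, 0, 0, 0, 0, 0, 0, 0, 0, 0, 0, 0]}}

```text
time_s: 7.35
position: [469.3, -242.1, 195.9]
ee_rot: [1.0, 0.001, -0.0, -0.0]
wrist_force: [-0.5, 0.7, -2.7]
opening: 0.374
```

Emit:
{"op": "step_arm", "data": {"moves": [0, 0, 0.03, 0, 0, 0, 0, 0, 0, 0.02, 0, 0, 0, 0, 0, 0, 0, 0, 0, 0, 0, 0, 0, 0, 0, 0, 0, 0]}}

```text
time_s: 7.85
position: [469.6, -243.0, 147.2]
ee_rot: [1.0, 0.001, 0.0, 0.0]
wrist_force: [-0.5, 0.7, -1.9]
opening: 0.376
```

Run:
```python
from h import *
s=observe();print(s['time_s'],s['position'],s['ee_rot'].round(4),s['wrist_force'],s['torque'])
a=snap('scene','s5.png')['color'];b=snap('side','d5.png')['color'];snap('wrist','w5.png')
A=cv2.resize(a[160:280,225:335],None,fx=3.6,fy=3.6,interpolation=2)
B=cv2.resize(b[130:250,330:440],None,fx=3.6,fy=3.6,interpolation=2)
cv2.imwrite('pics/c5.png',np.hstack([A,B]))
```

```text
7.85 [ 469.61226385 -242.98663586  147.18312238] [1.e+00 7.e-04 4.e-04 2.e-04] [-0.48568937  0.71242363 -1.87351892] [-0.00454612  0.07286313  0.03172223]
```

View pics/c5.png

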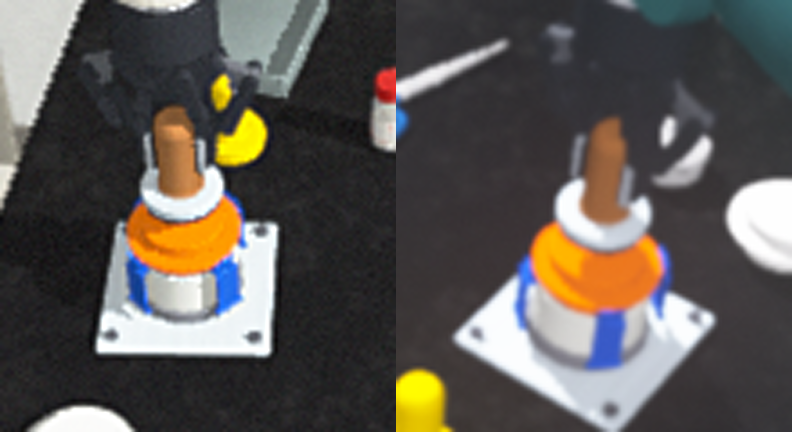

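View pics/w5.png

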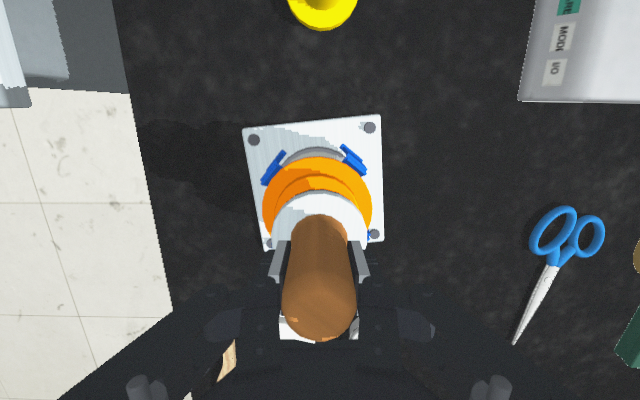

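The tool hangs just above the lid; in the wrist view the foot spans x 272–367 and the flange 262–372. I check the relative centring before pressing.

Run:
```python
from h import *
from scipy.optimize import least_squares
c=load('w5.png');im=c['color'];hsv=cv2.cvtColor(im,cv2.COLOR_BGR2HSV)
m=cv2.inRange(hsv,(5,150,60),(25,255,255));m[:150]=0;m[235:]=0
# upper outer edge of orange per column -> flange circle r46 at top z
def up(mask,x0,x1,y0,y1):
    P=[]
    for u in range(x0,x1):
        v=np.where(mask[y0:y1,u])[0]
        if len(v): P.append((u,v[0]+y0))
    return P
def circ(P,z,r):
    w=np.array([onz(c,*p,z)[:2] for p in P]);f=least_squares(lambda q:np.hypot(*(w-q).T)-r,w.mean(0)-[0,r],loss='soft_l1');return f.x.round(1),np.abs(f.fun).mean().round(2)
P=up(m,266,370,152,235)
for z in (78,):print('flange',circ(P,z,46))
w=((hsv[...,2]>190)&(hsv[...,1]<40)).astype(np.uint8)
P=up(w,282,358,186,235);P=[p for p in P if p[1]<225]
print('foot top',circ(P,147.2-35+15,32), P[:2],P[-2:])
p=((hsv[...,2]>90)*255).astype(np.uint8)
```

```text
flange (array([ 467.9, -245.4]), np.float64(0.26))
foot top (array([ 470.4, -245.4]), np.float64(0.28)) [(282, np.int64(209)), (283, np.int64(208))] [(356, np.int64(208)), (357, np.int64(209))]
```

Emit:
{"op": "step_arm", "data": {"moves": [-0.002, 0, 0.01, 0, 0, 0, 0, 0, 0, 0.009, 0, 0, 0, 0, 0, 0, 0, 0, 0, 0, 0], "squeeze": 100}}

```text
time_s: 8.38
position: [466.8, -242.9, 126.1]
ee_rot: [1.0, 0.0, -0.001, -0.0]
wrist_force: [-0.5, 0.4, -1.8]
opening: 0.378
```

Emit:
{"op": "step_arm", "data": {"moves": [0, 0, 0.002, 0, 0, 0, 0, 0, 0, 0.002, 0, 0, 0, 0, 0, 0, 0, 0, 0, 0, 0]}}

```text
time_s: 8.75
position: [467.3, -243.1, 123.3]
ee_rot: [1.0, 0.001, 0.0, 0.0]
wrist_force: [-0.0, 0.6, -2.1]
opening: 0.373
```

Emit:
{"op": "step_arm", "data": {"moves": [0, 0, 0.002, 0, 0, 0, 0, 0, 0, 0.002, 0, 0, 0, 0, 0, 0, 0, 0, 0, 0, 0]}}

```text
time_s: 9.12
position: [467.7, -243.3, 120.0]
ee_rot: [1.0, 0.0, 0.001, 0.0]
wrist_force: [0.6, -0.6, 3.0]
opening: 0.379
```

Emit:
{"op": "step_arm", "data": {"moves": [0, 0, 0.002, 0, 0, 0, 0, 0, 0, 0.002, 0, 0, 0, 0, 0, 0, 0, 0, 0, 0, 0]}}

```text
time_s: 9.5
position: [467.0, -242.9, 114.7]
ee_rot: [1.0, 0.0, -0.0, -0.0]
wrist_force: [-0.7, 1.0, -2.3]
opening: 0.375
```

The force dropped back to the free-hanging value, so I look before going on.

Run:
```python
from h import *
for i in range(1):
  s=observe();print(s['time_s'],s['position'],s['ee_rot'].round(4),s['wrist_force'],s['torque'])
a=snap('scene','s6.png')['color'];b=snap('side','d6.png')['color'];snap('wrist','w6.png')
A=cv2.resize(a[160:280,225:335],None,fx=3.6,fy=3.6,interpolation=2)
B=cv2.resize(b[130:250,330:440],None,fx=3.6,fy=3.6,interpolation=2)
cv2.imwrite('pics/c6.png',np.hstack([A,B]))
s=observe();print(s['wrist_force'],s['position'])
```

```text
9.5 [ 467.0044043  -242.91711806  114.69455269] [ 1.e+00  5.e-04 -4.e-04 -2.e-04] [-0.69832101  0.98508313 -2.2643191 ] [ 0.01929806  0.03227506 -0.04766515]
[-0.37713661 -0.01436345 -2.06846407] [ 467.14311964 -243.00733942  114.99726457]
```

View pics/c6.png

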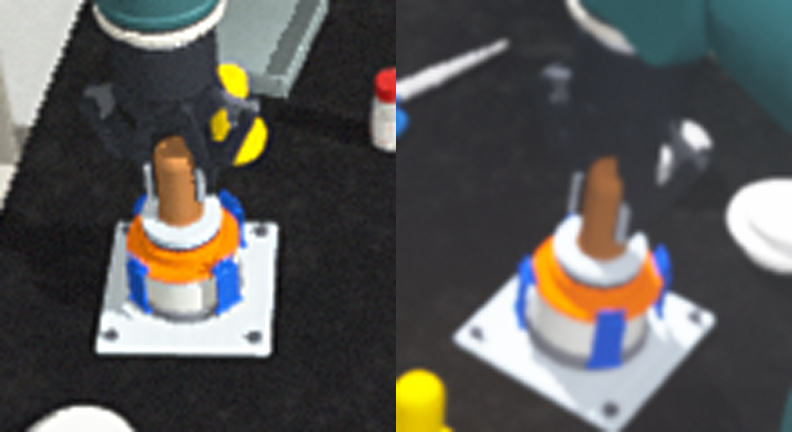

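View pics/w6.png

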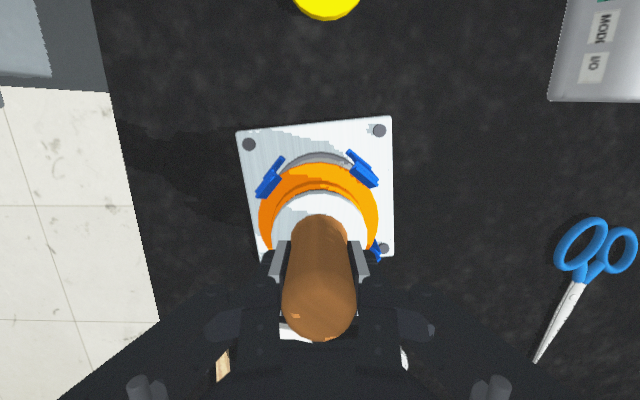

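The tool hasn't slipped and the lid has moved down. I press on gently towards the hard stop.

Emit:
{"op": "step_arm", "data": {"moves": [0, 0, 0.002, 0, 0, 0, 0, 0, 0, 0, 0, 0, 0, 0]}}

```text
time_s: 9.9
position: [467.2, -243.0, 113.0]
ee_rot: [1.0, 0.001, -0.0, -0.0]
wrist_force: [0.7, 0.1, -2.8]
opening: 0.372
```

Emit:
{"op": "step_arm", "data": {"moves": [0, 0, 0.001, 0, 0, 0, 0, 0, 0, 0, 0, 0, 0, 0]}}

```text
time_s: 10.15
position: [467.3, -243.0, 112.2]
ee_rot: [1.0, 0.001, -0.0, -0.0]
wrist_force: [0.0, -0.4, -2.9]
opening: 0.378
```

Emit:
{"op": "step_arm", "data": {"moves": [0, 0, 0.001, 0, 0, 0, 0, 0, 0, 0, 0, 0, 0, 0]}}

```text
time_s: 10.4
position: [467.4, -243.1, 111.7]
ee_rot: [1.0, 0.0, 0.0, 0.0]
wrist_force: [-0.7, 0.7, 1.7]
opening: 0.375
```

Emit:
{"op": "step_arm", "data": {"moves": [0, 0, 0.001, 0, 0, 0, 0, 0, 0, 0, 0, 0, 0, 0]}}

```text
time_s: 10.65
position: [467.5, -243.2, 111.6]
ee_rot: [1.0, 0.0, 0.0, 0.0]
wrist_force: [-3.9, 3.9, 11.9]
opening: 0.373
```

Emit:
{"op": "step_arm", "data": {"moves": [0, 0, 0.001, 0, 0, 0, 0, 0, 0, 0, 0, 0, 0, 0]}}

```text
time_s: 10.9
position: [467.5, -243.2, 111.6]
ee_rot: [1.0, 0.001, 0.001, 0.0]
wrist_force: [-10.1, 6.4, 22.5]
opening: 0.377
```

Emit:
{"op": "step_arm", "data": {"moves": [0, 0, 0.001, 0, 0, 0, 0, 0, 0, 0, 0, 0, 0, 0]}}

```text
time_s: 11.15
position: [467.6, -243.2, 111.5]
ee_rot: [1.0, 0.001, 0.001, 0.0]
wrist_force: [-14.2, 9.5, 32.2]
opening: 0.373
```

There is a hard stop at TCP z = 111.6, so the lid top is at about 77 mm. I lift off and inspect.

Emit:
{"op": "step_arm", "data": {"moves": [0, 0, -0.003, 0, 0, 0, 0, 0, 0, -0.01, 0, 0, 0, 0, 0, 0, -0.03, 0, 0, 0, 0, 0, 0, -0.05, 0, 0, 0, 0, 0, -0.05, -0.01, 0, 0, 0, 0, 0, -0.05, 0, 0, 0, 0, 0, 0, 0, 0, 0, 0, 0, 0, 0, 0, 0, 0, 0, 0, 0]}}

```text
time_s: 12.15
position: [467.2, -143.2, 211.4]
ee_rot: [1.0, 0.001, 0.0, 0.0]
wrist_force: [0.4, 0.3, -2.2]
opening: 0.377
```

Run:
```python
from h import *
s=observe();print(s['time_s'],s['position'],s['wrist_force'])
a=snap('scene','s7.png')['color'];b=snap('side','d7.png')['color'];snap('wrist','w7.png')
a0=load('scene0.png')['color'];b0=load('side0.png')['color']
f=lambda x,x0,y0:cv2.resize(x[y0:y0+70,x0:x0+70],None,fx=4.2,fy=4.2,interpolation=2)
cv2.imwrite('pics/c7.png',np.vstack([np.hstack([f(a0,245,200),f(b0,348,180)]),np.hstack([f(a,245,200),f(b,348,180)])]))
```

```text
12.15 [ 467.21223671 -143.22105316  211.4027646 ] [ 0.4386852   0.31620133 -2.21488583]
```

View pics/c7.png

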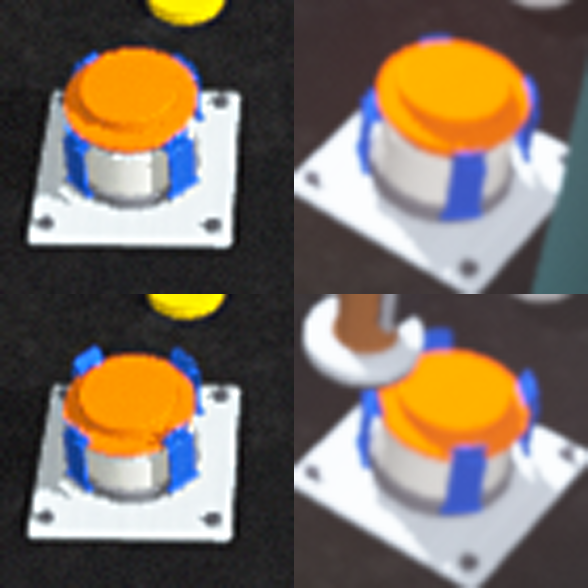

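View pics/w7.png

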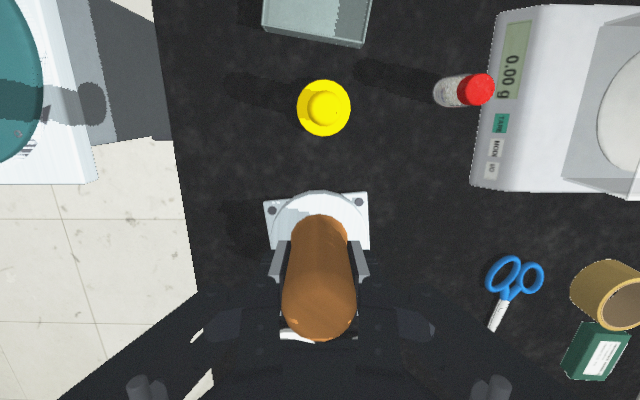

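The lower row shows the lid now level and lower, with all four blue tongue tips standing over the flange in the scene and side crops. Next I take the tool back to the tray.

Emit:
{"op": "step_arm", "data": {"moves": [0.002, -0.03, 0, 0, 0, 0, 0, 0.002, -0.05, 0, 0, 0, 0, 0, 0.002, -0.055, 0, 0, 0, 0, 0, 0.002, -0.05, 0, 0, 0, 0, 0, 0.001, -0.03, 0, 0, 0, 0, 0, 0, -0.008, 0.03, 0, 0, 0, 0, 0, 0, 0.05, 0, 0, 0, 0, 0, 0, 0.03, 0, 0, 0, 0, 0, 0, 0.02, 0, 0, 0, 0, 0, 0, 0, 0, 0, 0, 0, 0, 0, 0, 0, 0, 0, 0]}}

```text
time_s: 13.68
position: [476.7, 79.8, 82.7]
ee_rot: [1.0, 0.0, 0.001, -0.0]
wrist_force: [0.5, 0.9, -2.0]
opening: 0.374
```

Run:
```python
from h import *
s=observe();print(s['time_s'],s['position'],s['ee_rot'].round(4),s['wrist_force'])
a=snap('scene','s8.png')['color'];snap('wrist','w8.png')
```

```text
13.675 [476.70433964  79.79851043  82.65298978] [ 1.e+00  3.e-04  8.e-04 -1.e-04] [ 0.48326382  0.85517673 -1.95972166]
```

View pics/w8.png

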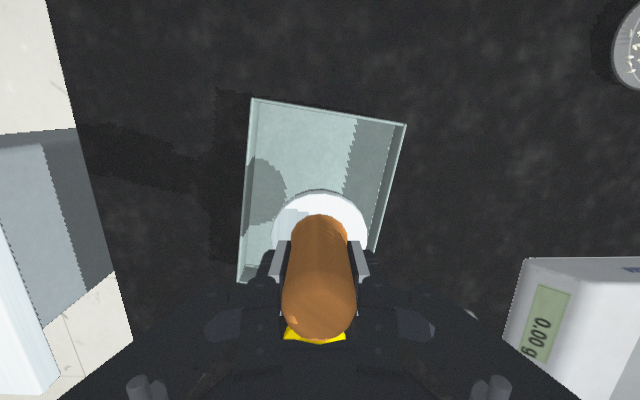

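The foot is over the tray, and I nudge it toward the middle before lowering.

Emit:
{"op": "step_arm", "data": {"moves": [-0.003, -0.004, 0.015, 0, 0, 0, 0, 0, 0, 0.015, 0, 0, 0, 0, 0, 0, 0.01, 0, 0, 0, 0, 0, 0, 0.003, 0, 0, 0, 0, 0, 0, 0, 0, 0, 0, 0, 0, 0, 0, 0, 0, 0, 0]}}

```text
time_s: 14.52
position: [473.2, 83.9, 38.7]
ee_rot: [1.0, 0.0, 0.0, -0.0]
wrist_force: [0.7, -0.1, -1.8]
opening: 0.373
```

Emit:
{"op": "step_arm", "data": {"moves": [0, 0, 0.001, 0, 0, 0, 0, 0, 0, 0, 0, 0, 0, 0]}}

```text
time_s: 14.78
position: [473.0, 83.9, 37.4]
ee_rot: [1.0, 0.0, 0.0, -0.0]
wrist_force: [0.3, -0.3, -2.4]
opening: 0.376
```

Emit:
{"op": "step_arm", "data": {"moves": [0, 0, 0.001, 0, 0, 0, 0, 0, 0, 0, 0, 0, 0, 0]}}

```text
time_s: 15.02
position: [473.2, 83.9, 36.8]
ee_rot: [1.0, 0.001, 0.0, -0.0]
wrist_force: [-2.0, -1.6, 5.7]
opening: 0.378
```

Touched down. Releasing and retreating straight up.

Emit:
{"op": "step_arm", "data": {"moves": [0, 0, -0.0005, 0, 0, 0, 0.45, 0, 0, 0, 0, 0, 0, 0.6, 0, 0, 0, 0, 0, 0, 0.8, 0, 0, 0, 0, 0, 0, 1, 0, 0, 0, 0, 0, 0, 1, 0, 0, 0, 0, 0, 0, 1], "squeeze": 20}}

```text
time_s: 15.78
position: [473.0, 83.9, 36.8]
ee_rot: [1.0, 0.0, 0.0, -0.0]
wrist_force: [-0.1, 0.2, -0.4]
opening: 0.999
```

Emit:
{"op": "step_arm", "data": {"moves": [0, 0, -0.02, 0, 0, 0, 1, 0, 0, -0.04, 0, 0, 0, 1, 0, 0, -0.05, 0, 0, 0, 1, 0, 0, -0.06, 0, 0, 0, 1, 0, 0.05, -0.03, 0, 0, 0, 1, 0, 0.05, 0, 0, 0, 0, 1, 0, 0.03, 0, 0, 0, 0, 1, 0, 0, 0, 0, 0, 0, 1, 0, 0, 0, 0, 0, 0, 1]}}

```text
time_s: 16.9
position: [473.1, -45.8, 236.7]
ee_rot: [1.0, 0.0, -0.0, -0.0]
wrist_force: [-0.3, -0.4, 0.3]
opening: 1.0
```

Run:
```python
from h import *
s=observe();print(s['time_s'],s['position'],s['wrist_force'],s['opening'])
a=snap('scene','s9.png')['color'];b=snap('side','d9.png')['color'];snap('wrist','w9.png')
A=cv2.resize(a[140:310,220:350],None,fx=3,fy=3,interpolation=2)
B=cv2.resize(b[170:340,245:380],None,fx=3,fy=3,interpolation=2)
cv2.imwrite('pics/c9.png',np.hstack([A,B]))
```

```text
16.9 [473.06321093 -45.78627866 236.73192577] [-0.32104389 -0.42266043  0.2882524 ] 1.0001642408856513
```

View pics/c9.png

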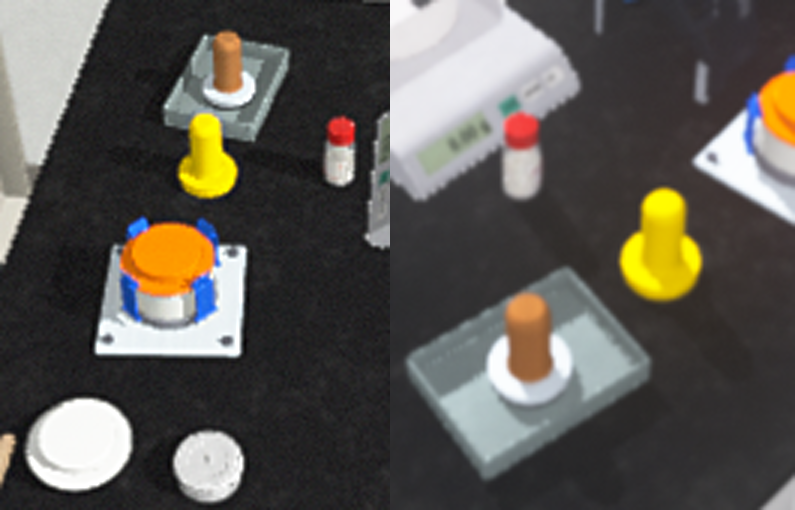

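View pics/w9.png

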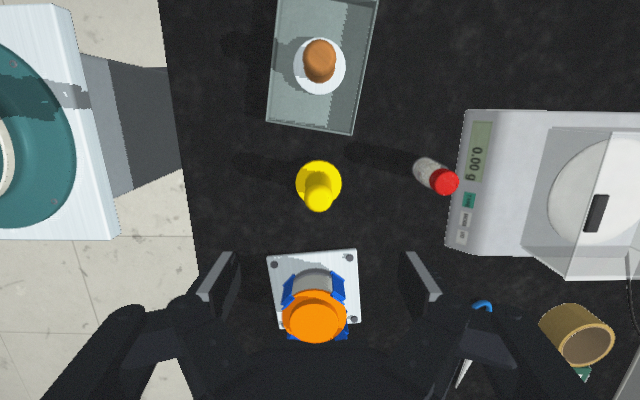

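The tool stands upright and free in the tray, and the bystanders haven't moved. I take one close look at the lid from above.

Emit:
{"op": "step_arm", "data": {"moves": [0, 0.05, 0, 0, 0, 0, 1, 0, 0.06, 0, 0, 0, 0, 1, 0, 0.06, 0, 0, 0, 0, 1, 0, 0.06, 0, 0, 0, 0, 1, 0, 0.03, 0, 0, 0, 0, 1, 0, 0, 0, 0, 0, 0, 1, 0, 0, 0, 0, 0, 0, 1]}}

```text
time_s: 17.92
position: [473.6, -305.3, 236.7]
ee_rot: [1.0, 0.001, -0.0, -0.0]
wrist_force: [-0.1, -0.2, 0.5]
opening: 0.999
```

Run:
```python
from h import *
c=snap('wrist','w10.png');im=c['color']
u,v=map(int,proj(c,(468,-244,70)));print(u,v)
y0=max(0,v-70);x0=u-80
cv2.imwrite('pics/w10c.png',cv2.resize(im[y0:v+75,x0:u+80],None,fx=4,fy=4,interpolation=2))
hsv=cv2.cvtColor(im,cv2.COLOR_BGR2HSV);m=cv2.inRange(hsv,(5,150,120),(25,255,255));m[v+80:]=0
ct=max(cv2.findContours(m,0,2)[0],key=cv2.contourArea);e=cv2.fitEllipse(ct);print(e,onz(c,*e[0],65))
```

```text
313 125
((312.6282653808594, 125.10114288330078), (80.21824645996094, 82.51461791992188), 179.52366638183594) [ 466.55050739 -243.41293344   65.        ]
```

View pics/w10c.png

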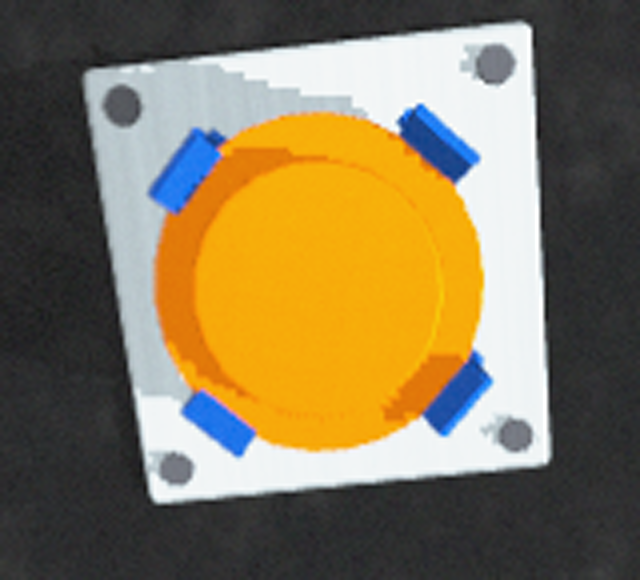

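All four tongue noses now overlap the flange, where before they were hidden under it, and the lid is level and centred. Handing in.

```bash
python3 -c "
from plant import *
print(sign_off(), observe()['time_s'])"
```

```text
the job is handed in; nothing more can be done
the job is handed in; nothing more can be done
```

The orange lid is pressed home under all four tongues, and the seating tool is standing upright and released in the grey tray. I handed the job in at about 18 s.

- **Pressing:** I used only the wooden-handled tool. The lid clicked down, and I pressed on to a hard stop with the lid top at about 77 mm. The wrist force peaked at about 32 N vertically and about 36 N in total.
- **Last checks:** The close view from above shows all four blue noses over the flange, with the lid level and centred. The tool stands clear of the gripper, a few millimetres nearer the tray's middle than where it started. The dish, vial and yellow look-alike appear unmoved by eye. I made no separate check on the petri dish, but the arm never went near it.
- **Disagreement:** The force readings between steps never showed the 9–15 N push, only about 5 N and then the click, because I read the force only at pauses. I therefore relied on the hard stop and the pictures to confirm the lid was home.

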